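Turn a lidded porcelain dish foot up and stack it

ROBOT

A 6-joint arm with a two-finger parallel gripper is mounted at the origin on the work surface. World frame = base frame: x ahead of the robot, y to its left, z up, the work surface at z = 0. Lengths are in m, angles in degrees, forces in N, time in s.
With the tool pointing down it reaches from about 0.3 to 1 m from the base axis. Payload 5.1 kg.
Tool frame: the origin (TCP) lies at the very end of the fingers, on their centre line; the grasp point (between the pads) lies 19 mm behind it; z points along the fingers, y is the direction in which the jaws open and shut (so a half turn about z gives the same grasp; the last joint's range is limited). The gripper opens to 95 mm and grips with 3 to 60 N. Pads are 20 mm wide; open, the fingers measure 119 mm over their backs; the gripper's body (75 mm by 180 mm) begins 59 mm behind the grasp point.
Start: joints at [67.804, 7.093, 94.555, -0, 78.352, -4.733], TCP at [0.195, 0.62, 0.184] pointing down, gripper open.
Joint ranges: [-149.61, 149.61], [-58.7, 133.49], [1.44, 155.28], [-77.14, 257.14], [18.33, 153.61], [-166.67, 166.67]. Speed limits (degrees/s): [147.25, 147.25, 180, 180, 180, 180].

INTERFACE

Orientations are given as a 3x3 rotation matrix whose columns are the frame's x, y, z axes.
In Python, from workcell import readout, imaging, bot, finder gives the robot as it stands.
- The arm moves only by the shell command python3 -m creep 'ROWS'. ROWS is JSON, a list of rows, each a list of 3 entries, a list of its own where there are three numbers: the shift along the tool's x, y, z in m, then the turn, a rotation vector about the tool's x, y, z in rad, then the closure, from 0 (fully open) to 1 (shut). In form: [[[x, y, z], [ax, ay, az], hand], ...]. A call has 1 to 20 rows; each row shifts and turns the pose as measured when the row begins, along the tool's axes as they then stand; what a row does not reach is not made up. A row lasts 1/8 s, in which the tool goes at most 62.5 mm and 10.7 degrees, less where a joint would pass 70% of its speed; a pose out of reach is approached as far as the arm can. A call with a gripper value outside its range is refused whole. The fingers move at their own pace and stop on an object; the grip force is fixed at half the most. Time passes only in rows, so rows that do not move let the fingers close. It gives the time, the measured TCP pose, the force and the opening at its end, in the units of the state.
- readout.read_state(): the state, without advancing time (a new reading comes with each control period).
- imaging.snapshot(name): name is "scene" or "top"; returns a dict with "img" (400x640x3 uint8, red, green, blue), "z_map" (400x640 float32, m along the optical axis (not along the pixel's ray), 0 where there is no reading), "camera_matrix" (3x3 intrinsics, pixels), "origin" and "attitude" of the camera in the world. Camera axes: x right, y down, z forward; pixel columns grow to the right and rows downward; lengths in m; the calibration is good to about 2 mm. A picture is of the moment at which its call begins.
- bot.finish_job(): hands the job in, once; it reports no verdict.
Trained networks look in the newest picture that a camera, given by its name, has taken for a name from the list of things; names that differ only in an ending like _2 or _b are one class to them, and where a whole thing is asked for, a point or a joint stands for the part that bears it (a point fixed in the world has none). Each returns a list of dicts, best first, with "score" (0 to 1); they miss things now and then, are a little off and sometimes report something else, mostly with a low value. They report only what shows in the picture. A call takes as long as a camera call. They do not tell look-alikes from the thing itself.
- finder.look_for(camera, name): "bbox" ([centre column, centre row, width, height] in pixels, round what is visible of it).
- finder.pinpoint(camera, name): "at" ([row, column] in pixels: a listed point, or the origin of a listed thing).
The state is a dict: "time": time; "qpos": joint angles; "dq": joint speeds; "effort": joint torques, N m; "position": TCP position; "eef_rot": TCP orientation; "contact_force": force on the tool from outside, world axes, zero at the start; "wrist_torque": the same for the moment, N m; "finger_gap": opening from 0.0 (shut) to 1.0 (fully open).
Only numpy, scipy, OpenCV 4.12 (cv2) and the standard library are available. Lean on these libraries where they do the work, as an engineer would, in place of code of your own. Each camera call takes 0.05 s, during which the arm holds its last target. There are 200 camera calls.

TASK

The lidded dishes are being stacked upside down so that their bare clay feet can be sanded. Swing the steel turning cradle right over with the dish inside it, then draw that dish out of the cradle's open mouth and set it gently and squarely on top of the dish of the same shape that already lies foot up on the board. Keep base and lid together all the way.

Things in the scene. Friction and masses are not known exactly. Their poses are not given: they have to be found in the camera images.
- cradle (a joint): Angle of the steel turning cradle on a level hinge, axis 40 mm above the table. 0 (start): level, dish lid up; 3.14: swung over the top, level on the other side, dish foot up. Damped, sinks to the side it leans to; 8 N at the handle lifts it. Channels hold the dish's short ends above and below (2 mm play). Open only at the mouth, away from the hinge: there the dish slides out level in 70 mm.
- cradle_handle (a point): Middle of the cradle's round black handle bar, 14 mm thick, 66 mm long, level, parallel to the hinge, on the cheek facing the robot (cheek 33 mm from this point). Turns with the cradle. x: along the bar; y: from the hinge axis, 110 mm away, to the handle, also the way the mouth opens; z: up at joint 0. Growing joint turns it about +x: up, then over.
- dish_base (a point): Centre of the base of the white dish in the cradle: 104 (x) x 60 (y) x 26 mm (z), bare clay foot ring below; z from foot to lid, down once inverted. Long side parallel to the hinge, centre 90 mm from its axis. Joint to the lid: 13 mm from here along z. Whole dish 48 mm high, 0.4 kg. Between the channel lips its middle 76 mm can be reached from above, across y.
- dish_lid (a point): Centre of that dish's loose lid: 104 (x) x 60 (y) x 22 mm (z), flat-topped, flush with the base, kept from sliding by a 5 mm collar; z from base to lid top. 24 mm from dish_base along z when shut; the joint to the base is 11 mm from here. Once inverted the lid is below and the base only rests on it: grip across the joint to hold both.
- stack_top (a point): Centre of the top (bare clay foot ring) of the loose dish that already lies foot up on the plywood board; same shape, 104 mm along x, 60 along y, 48 high; z up; top 62 mm above the table. Its twin about 150 mm off on the board is still lid up: not the place to stack. Once stacked, the joint of the inverted dish is 22 mm above this point.
Things that resemble listed ones, but are neither listed nor needed, are in the scene too. Leave any green or orange look-alike of the part that bears dish_base alone.

How it is judged (in metres and radians):
On the way:
1. the cradle is swung right over (past 2.9 rad) with the shut dish in it, foot up (value of joint cradle above 2.9 rad and angle between dish_base's own z axis and vertical above 2.8 rad and distance between dish_base and dish_lid below 0.034 m), for 0.2 s.
At the end, for the whole second after the job is handed in: The cradle's dish lies shut and foot up (level within 10 degrees), at rest on the dish that lay foot up: centres within 15 mm sideways, long sides parallel within 12 degrees, lid resting on the foot (height within 6 mm), base and lid centres within 30 mm, the lower dish level on its board (angle between each of dish_base, dish_lid's own z axis and vertical above 2.97 rad and distance between dish_base and dish_lid below 0.03 m and horizontal distance between dish_lid and stack_top below 0.015 m and z of dish_lid in the frame of stack_top between 0.005 and 0.017 m and angle between the x axis of dish_lid and the x axis of stack_top, either way round below 0.21 rad and angle between stack_top's own z axis and vertical below 0.17 rad and height (world z) of stack_top above 0.055 m and linear speed of each of lid, base below 0.02 m/s); the robot touches nothing.
It fails at once if base and lid come apart (centres over 38 mm apart; 24 mm when shut) (distance between dish_base and dish_lid above 0.038 m).
It fails at once if the dish is dropped on the stack (faster than 0.55 m/s within 40 mm of it) (linear speed of lid above 0.55 m/s and distance between dish_lid and stack_top below 0.04 m).
It also fails if it takes over 58 s, if anything falls off the work surface, if the arm or the gripper's body presses on something with over 40 N, if the wrist force passes 120 N, or if a joint passes its speed limit or range.

## Working session

There is one attempt and no reset: what is moved stays moved. The work goes in short steps, Python scripts to look and compute and a shell command to move; the robot and the scene stay as the last step left them, time stands still between calls to the robot, and variables do not carry over. Pictures are saved under pics/ and viewed, about 8 in all and at most 12, crops included, and the job is handed in when it is done.

```bash
mkdir -p pics; cat > h.py <<'E'
import numpy as np, cv2
from workcell import readout, imaging, bot, finder
def snap(c,fn=None):
    s=imaging.snapshot(c)
    if fn: cv2.imwrite('pics/'+fn,s['img'][:,:,::-1])
    return s
def xyz(s,r,c,z=None):
    K=np.array(s['camera_matrix']);r=float(r);c=float(c)
    if z is None:
        p=s['z_map'][max(0,int(r)-1):int(r)+2,max(0,int(c)-1):int(c)+2];z=np.median(p[p>0]) if (p>0).any() else np.nan
    d=np.linalg.inv(K)@[c,r,1]*z
    return np.array(s['attitude'])@d+np.array(s['origin'])
def cloud(s):
    K=np.array(s['camera_matrix']);z=s['z_map'];v,u=np.mgrid[:z.shape[0],:z.shape[1]]
    d=np.stack([(u-K[0,2])/K[0,0]*z,(v-K[1,2])/K[1,1]*z,z],-1)
    P=d@np.array(s['attitude']).T+np.array(s['origin']);P[z<=0]=np.nan
    return P
E
python3 - <<'E'
from h import *
np.set_printoptions(precision=3,suppress=True)
for c in('scene','top'):
    s=snap(c,c+'0.png');print(c,s['origin'],np.array(s['attitude'])[:,2])
    for n in('cradle_handle','dish_base','dish_lid','stack_top'):
        for d in finder.pinpoint(c,n)[:3]: print(n,round(d['score'],2),np.round(d['at']),xyz(s,*d['at']))
    print([(np.round(d['bbox']),round(d['score'],2)) for d in finder.look_for(c,'cradle')[:3]])
E
```

```text
scene [ 0.938 -0.352  0.653] [-0.546  0.475 -0.691]
cradle_handle 0.97 [166. 394.] [0.479 0.321 0.044]
dish_base 0.89 [159. 348.] [0.339 0.288 0.008]
dish_base 0.75 [187. 416.] [0.581 0.285 0.054]
dish_base 0.69 [162. 440.] [0.533 0.471 0.007]
dish_lid 0.75 [184. 417.] [0.581 0.285 0.061]
stack_top 0.68 [166. 393.] [0.477 0.319 0.042]
stack_top 0.63 [281. 240.] [ 0.523 -0.199  0.061]
[(array([409., 191.,  76.,  63.]), 0.89), (array([411., 192.,  23.,  15.]), 0.28)]
top [0.404 0.052 1.232] [ 0.05  -0.01  -0.999]
cradle_handle 0.97 [197. 206.] [0.474 0.325 0.044]
dish_base 0.9 [175. 163.] [0.538 0.454 0.004]
dish_base 0.59 [244. 226.] [0.347 0.276 0.007]
dish_base 0.38 [162. 212.] [0.566 0.306 0.06 ]
dish_lid 0.86 [165. 209.] [0.559 0.314 0.06 ]
stack_top 0.6 [181. 400.] [ 0.512 -0.198  0.06 ]
[(array([221., 174.,  54.,  69.]), 0.85)]
```

View pics/scene0.png

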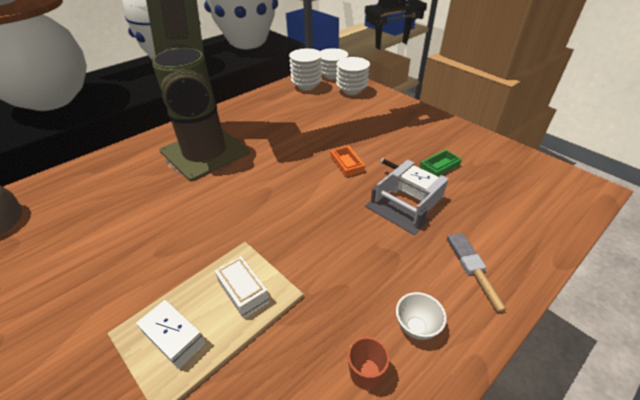

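View pics/top0.png

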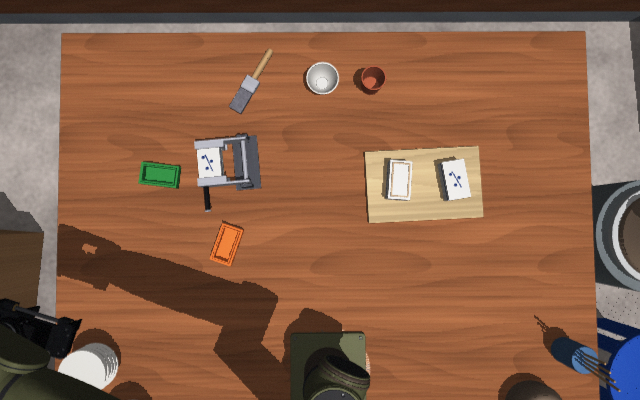

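The scene view shows the cradle at about (410,192) px, with its mouth facing away from the camera and the handle at (390,163). The foot-up dish is at (240,283) and its lid-up twin at (168,330). The top view agrees: handle (207,198), cradle dish (210,163), foot-up dish (400,180). The green and orange decoys are at (160,174) and (227,244). Next I'll measure the directions.

```bash
cat > m.py <<'E'
from h import *
np.set_printoptions(precision=4,suppress=True)
def rect(p,l):
    (c,wh,a)=cv2.minAreaRect(p[:,:2].astype(np.float32)); b=cv2.boxPoints((c,wh,a))
    e=[b[1]-b[0],b[2]-b[1]]; e=max(e,key=np.linalg.norm); e=e*np.sign(e[0])
    print(l,len(p),'c',np.array(c),'wh',np.array(wh),'ang',np.degrees(np.arctan2(e[1],e[0])),'z',np.median(p[:,2]))
E
python3 - <<'E'
from m import *
st=readout.read_state();print(st['position'],st['eef_rot'],st['contact_force'])
for c in('top','scene'):
    s=snap(c);P=cloud(s);I=s['img'].astype(int)
    def box(x0,x1,y0,y1,z0,z1,m=True):
        k=(P[...,0]>x0)&(P[...,0]<x1)&(P[...,1]>y0)&(P[...,1]<y1)&(P[...,2]>z0)&(P[...,2]<z1)&m
        return P[k]
    rect(box(.43,.52,.29,.35,.03,.06,I.max(2)<80),c+' bar')
    rect(box(.42,.60,-.26,-.14,.054,.07),c+' stack')
    rect(box(.42,.60,-.43,-.28,.054,.075),c+' twin')
    rect(box(.5,.64,.24,.38,.05,.075,I.min(2)>170),c+' dishlid')
    rect(box(.45,.7,.12,.26,.002,.012,I.max(2)<110),c+' plate')
    rect(box(.45,.68,.15,.38,.02,.12,(I.max(2)-I.min(2)<40)&(I.max(2)>90)),c+' cradle')
    K=np.array(s['camera_matrix'])
    if c=='top': im=I[115:225,130:270]
    else: im=I[145:245,360:470]
    cv2.imwrite('pics/%s_z.png'%c,cv2.resize(im[:,:,::-1].astype(np.uint8),None,fx=5,fy=5,interpolation=cv2.INTER_CUBIC))
E
python3 - <<'E'
import cv2,numpy as np
a=cv2.imread('pics/top_z.png');b=cv2.imread('pics/scene_z.png')
a=cv2.resize(a,(400,314));b=cv2.resize(b,(400,364));h=np.zeros((364,800,3),np.uint8);h[:314,:400]=a;h[:,400:]=b;cv2.imwrite('pics/zoom.png',h)
E
```

```text
[0.1951 0.62   0.184 ] [[-0.9539  0.3001  0.    ]
 [ 0.3001  0.9539  0.    ]
 [-0.      0.     -1.    ]] [ 0.1382 -0.7871  0.4391]
top bar 124 c [0.4728 0.3243] wh [0.0628 0.0143] ang 4.270838 z 0.04369254051033533
top stack 858 c [ 0.5165 -0.1963] wh [0.0609 0.1042] ang -4.8975635 z 0.05942258186012783
top twin 897 c [ 0.5159 -0.346 ] wh [0.104  0.0623] ang 9.533721 z 0.061034409989860317
top dishlid 1019 c [0.5672 0.2911] wh [0.1184 0.1114] ang 4.825562 z 0.06343539866188408
top plate 489 c [0.5728 0.2208] wh [0.1494 0.0755] ang 0.0038409382 z 0.0036368931394785697
top cradle 1489 c [0.5677 0.2788] wh [0.1398 0.1376] ang 4.870896 z 0.062160816790042484
scene bar 57 c [0.4656 0.32  ] wh [0.0456 0.01  ] ang 3.9697242 z 0.04452713459459412
scene stack 1411 c [ 0.5189 -0.1977] wh [0.06  0.106] ang -4.3519273 z 0.061226017590302106
scene twin 1974 c [ 0.5182 -0.3473] wh [0.1055 0.0603] ang 9.508151 z 0.06242953029177967
scene dishlid 733 c [0.5699 0.2909] wh [0.118  0.1087] ang 5.071736 z 0.06459512452588967
scene plate 915 c [0.5804 0.2198] wh [0.1556 0.0685] ang 5.324929 z 0.004536634982278964
scene cradle 1868 c [0.5689 0.2769] wh [0.1378 0.141 ] ang -84.32464 z 0.06196169633413445
```

View pics/zoom.png

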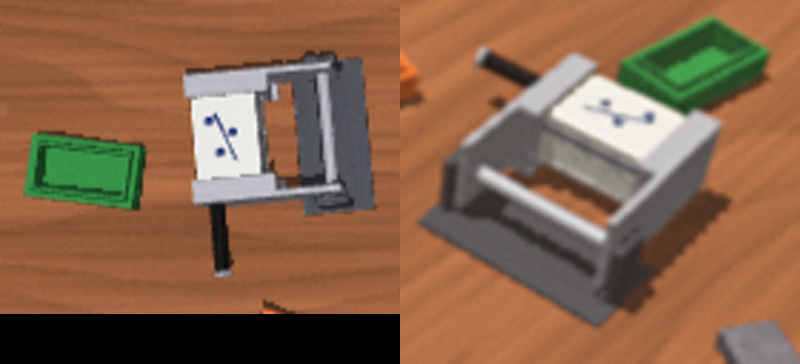

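The hinge runs along x at about 4.7°, the handle is at (0.472,0.324,0.04), and the stack is at (0.517,-0.197) at about -4.7°. I'll move above the handle, biased 10 mm outward along the bar.

```bash
python3 -m creep '[[[-0.043,-0.0254,0.006],[0,0,0],0],[[-0.043,-0.0254,0.006],[0,0,0],0],[[-0.043,-0.0254,0.006],[0,0,0],0],[[-0.043,-0.0254,0.006],[0,0,0],0],[[-0.043,-0.0254,0.006],[0,0,0],0],[[-0.043,-0.0254,0.006],[0,0,0],0],[[-0.043,-0.0254,0.006],[0,0,0],0],[[-0.043,-0.0254,0.006],[0,0,0],0],[[0,0,0],[0,0,-0.129],0],[[0,0,0],[0,0,-0.129],0],[[0,0,0],[0,0,-0.129],0],[[0,0,0],[0,0,0],0]]'
cat >> h.py <<'E'
def togo(p,yaw):
    "tool-frame shift to p after and before turn; turn about tool z so tool y points at yaw deg"
    s=readout.read_state();R=np.array(s['eef_rot']);q=np.array(s['position'])
    a=np.degrees(np.arctan2(R[1,1],R[0,1]));t=np.radians((yaw-a+90)%180-90)
    print('t',s['time'],'pos',q,'yaw',a,'zax',R[:,2],'F',s['contact_force'],'gap',s['finger_gap'])
    print('shift',R.T@(np.array(p)-q),'turn tool z',-t)
E
python3 -c "
from m import *
togo([.462,.323,.021],94.7)"
```

```text
time: 2.2
position: [0.472, 0.3144, 0.1363]
eef_rot: [[-0.996, -0.093, 0.004], [-0.093, 0.996, 0.004], [-0.005, 0.004, -1.0]]
contact_force: [-0.6, 0.3, 0.4]
finger_gap: 1.0
t 2.2 pos [0.472  0.3144 0.1363] yaw 95.32951066525496 zax [ 0.0041  0.0043 -1.    ] F [-0.6375  0.2629  0.3971] gap 0.9995518592009455
shift [0.0097 0.0091 0.1153] turn tool z 0.010987033785118833
```

```bash
python3 -m creep '[[[0.0097,0.009,0.03],[0,0,0.011],0],[[0,0,0.03],[0,0,0],0],[[0,0,0.03],[0,0,0],0],[[0,0,0.022],[0,0,0],0],[[0,0,0],[0,0,0],0]]'
python3 -c "
from m import *
togo([.462,.323,.021],94.7)
s=snap('top','t1.png');print(finder.pinpoint('top','cradle_handle')[:1])"
```

```text
time: 2.82
position: [0.4629, 0.3245, 0.0233]
eef_rot: [[-0.997, -0.071, 0.008], [-0.071, 0.997, 0.006], [-0.008, 0.006, -1.0]]
contact_force: [-0.2, -0.2, 0.4]
finger_gap: 1.0
t 2.825 pos [0.4629 0.3245 0.0233] yaw 94.05304262039515 zax [ 0.0076  0.0065 -1.    ] F [-0.248  -0.216   0.4151] gap 1.0000714572354885
shift [ 0.001  -0.0015  0.0022] turn tool z -0.011291536394179557
[{'at': [196.7, 205.7], 'score': 0.75}]
```

Close on the bar.

```bash
python3 -m creep '[[[0,-0.001,0.002],[0,0,-0.011],1],[[0,0,0],[0,0,0],1],[[0,0,0],[0,0,0],1],[[0,0,0],[0,0,0],1],[[0,0,0],[0,0,0],1],[[0,0,0],[0,0,0],1]]'
```

```text
time: 3.68
position: [0.4674, 0.3259, 0.0279]
eef_rot: [[-0.996, -0.082, 0.018], [-0.082, 0.997, 0.012], [-0.019, 0.011, -1.0]]
contact_force: [-0.8, -0.8, -0.2]
finger_gap: 0.422
```

```bash
python3 -m creep '[[[0.0055,-0.002,0.008],[0,0,0],1],[[0,0,0.001],[0,0,0],1],[[0,0,0.001],[0,0,0],1],[[0,0,0.001],[0,0,0],1],[[0,0,0.001],[0,0,0],1]]'
python3 -c "
from m import *
togo([.462,.323,.021],94.7)"
```

```text
time: 4.3
position: [0.4621, 0.3245, 0.0164]
eef_rot: [[-0.997, -0.082, 0.018], [-0.081, 0.997, 0.014], [-0.019, 0.012, -1.0]]
contact_force: [-1.8, -1.1, 7.7]
finger_gap: 0.003
t 4.3 pos [0.4621 0.3245 0.0164] yaw 94.68705413619507 zax [ 0.0176  0.0139 -0.9997] F [-1.7552 -1.13    7.6735] gap 0.003267609535190451
shift [ 0.0001 -0.0014 -0.0046] turn tool z -0.00022594794791078965
```

```bash
python3 -c "
from m import *
s=snap('top');t=snap('scene')
a=s['img'][120:240,140:280];b=t['img'][100:240,330:470]
a=cv2.resize(a,(400,343),interpolation=2);b=cv2.resize(b,(400,400),interpolation=2)
h=np.zeros((400,800,3),np.uint8);h[:343,:400]=a;h[:,400:]=b;cv2.imwrite('pics/z2.png',h[:,:,::-1])
for c in('top','scene'):print(finder.pinpoint(c,'cradle_handle')[:1])"
```

```text
[{'at': [196.6, 204.6], 'score': 0.68}]
[{'at': [162.6, 394.6], 'score': 0.63}]
```

View pics/z2.png

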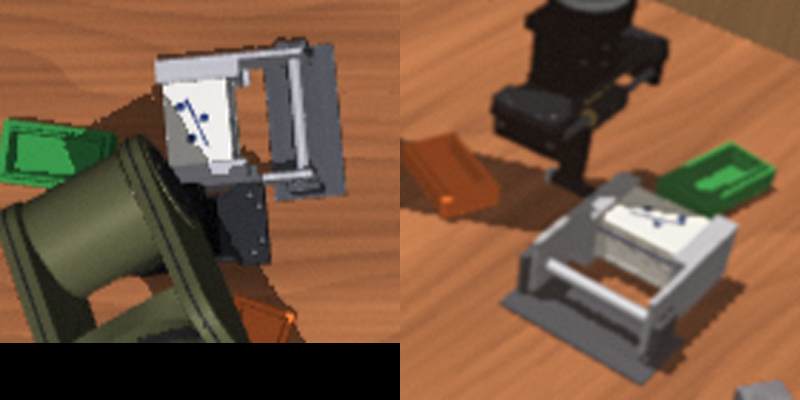

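```bash
python3 -c "
from m import *
t=snap('scene');P=cloud(t);I=t['img'].astype(int)
k=(P[...,0]>.41)&(P[...,0]<.53)&(P[...,1]>.26)&(P[...,1]<.40)&(P[...,2]>.012)&(P[...,2]<.13)&(I.max(2)<110)
v,u=np.where(k);print(u.min(),u.max(),v.min(),v.max())
for r in range(150,178,2):
  print(r,[tuple(np.round(P[r,c]*1000).astype(int)) for c in range(380,404,4)])
k=(P[...,0]>.5)&(P[...,0]<.64)&(P[...,1]>.24)&(P[...,1]<.4)&(P[...,2]>.05)&(P[...,2]<.12)&(I.min(2)>150)
p=P[k];A=np.c_[p[:,:2],np.ones(len(p))];print(np.linalg.lstsq(A,p[:,2],rcond=None)[0],np.median(p[:,2]))
b=cv2.resize(t['img'][135:195,355:435],(800,600),interpolation=2);cv2.imwrite('pics/z3.png',b[:,:,::-1])
"
```

```text
380 418 125 192
150 [(np.int64(487), np.int64(242), np.int64(138)), (np.int64(499), np.int64(242), np.int64(144)), (np.int64(460), np.int64(312), np.int64(90)), (np.int64(471), np.int64(314), np.int64(95)), (np.int64(472), np.int64(331), np.int64(87)), (np.int64(409), np.int64(445), np.int64(0))]
152 [(np.int64(489), np.int64(241), np.int64(133)), (np.int64(498), np.int64(244), np.int64(137)), (np.int64(462), np.int64(311), np.int64(85)), (np.int64(472), np.int64(314), np.int64(89)), (np.int64(407), np.int64(428), np.int64(0)), (np.int64(417), np.int64(435), np.int64(2))]
154 [(np.int64(489), np.int64(241), np.int64(127)), (np.int64(499), np.int64(244), np.int64(131)), (np.int64(462), np.int64(312), np.int64(78)), (np.int64(474), np.int64(313), np.int64(84)), (np.int64(415), np.int64(418), np.int64(2)), (np.int64(424), np.int64(426), np.int64(2))]
156 [(np.int64(388), np.int64(376), np.int64(1)), (np.int64(395), np.int64(386), np.int64(0)), (np.int64(461), np.int64(314), np.int64(70)), (np.int64(474), np.int64(314), np.int64(77)), (np.int64(421), np.int64(411), np.int64(1)), (np.int6
[... 2169 characters left out ...]
)), (np.int64(519), np.int64(277), np.int64(69)), (np.int64(526), np.int64(284), np.int64(69))]
174 [(np.int64(444), np.int64(312), np.int64(-1)), (np.int64(453), np.int64(318), np.int64(1)), (np.int64(460), np.int64(328), np.int64(0)), (np.int64(517), np.int64(264), np.int64(68)), (np.int64(525), np.int64(270), np.int64(70)), (np.int64(530), np.int64(280), np.int64(67))]
176 [(np.int64(449), np.int64(307), np.int64(-2)), (np.int64(458), np.int64(313), np.int64(0)), (np.int64(516), np.int64(250), np.int64(69)), (np.int64(516), np.int64(267), np.int64(59)), (np.int64(529), np.int64(265), np.int64(68)), (np.int64(530), np.int64(281), np.int64(60))]
[ 0.0497 -0.0199  0.0429] 0.06484194991246561
```

View pics/z3.png

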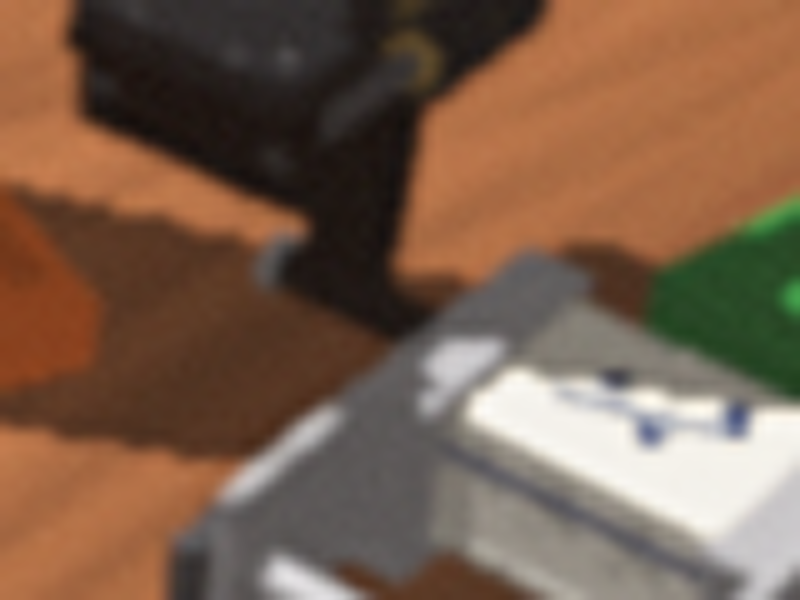

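```bash
cat >> h.py <<'E'
def proj(s,p):
    d=np.array(s['attitude']).T@(np.array(p)-np.array(s['origin']));q=np.array(s['camera_matrix'])@d;return q[:2]/q[2],d[2]
E
python3 -c "
from m import *
t=snap('scene');P=cloud(t)
st=readout.read_state();p=np.array(st['position']);R=np.array(st['eef_rot']);print(p,st['finger_gap'],st['contact_force'])
for d in(0,.019,.04,.059,.078): print(d,proj(t,p-R[:,2]*d),proj(t,p-R[:,2]*d-R[:,1]*.012)[0])
# cloud points in the tool frame, near the tool
Q=(P-p)@R
k=(abs(Q[...,0])<.05)&(abs(Q[...,1])<.1)&(Q[...,2]>-.12)&(Q[...,2]<.03)&(P[...,2]>.012)&(t['img'].max(2)<100)
q=Q[k]*1000
for z in range(-120,20,8):
  m=(q[:,2]>=z)&(q[:,2]<z+8)
  if m.any():print(z,m.sum(),'x',q[m,0].min().round(),q[m,0].max().round(),'y',q[m,1].min().round(),q[m,1].max().round())
"
```

```text
[0.4621 0.3245 0.0165] 0.006750772511344882 [-0.9174 -0.6872  5.2104]
0 (array([388.4668, 170.3203]), np.float64(1.0207939120901104)) [385.9375 172.3474]
0.019 (array([389.0914, 164.8876]), np.float64(1.0077326153749728)) [386.5329 166.9081]
0.04 (array([389.8008, 158.7169]), np.float64(0.9932964453213997)) [387.2093 160.7287]
0.059 (array([390.4607, 152.9772]), np.float64(0.980235148606262)) [387.8386 154.98  ]
0.078 (array([391.1384, 147.0825]), np.float64(0.9671738518911244)) [388.485 149.075]
-120 120 x -35.0 31.0 y -85.0 79.0
-112 22 x -32.0 31.0 y -84.0 75.0
-104 2 x -11.0 -11.0 y -14.0 -6.0
-96 11 x -13.0 3.0 y -17.0 3.0
-88 20 x -12.0 1.0 y -13.0 6.0
-80 20 x -12.0 5.0 y -15.0 8.0
-72 23 x -13.0 5.0 y -13.0 9.0
-64 23 x -12.0 8.0 y -12.0 7.0
-56 58 x -50.0 9.0 y -70.0 6.0
-48 36 x -50.0 10.0 y -100.0 3.0
-40 43 x -50.0 16.0 y -100.0 1.0
-32 79 x -49.0 24.0 y -96.0 2.0
-24 33 x -49.0 24.0 y -99.0 -3.0
-16 17 x -49.0 -46.0 y -86.0 -57.0
-8 14 x -50.0 -47.0 y -79.0 83.0
0 6 x -50.0 -48.0 y -97.0 83.0
```

```bash
python3 -m creep '[[[0,0,-0.03],[0,0,0],0],[[0,0,-0.02],[0,0,0],0],[[0,0,-0.0],[0,0,0],0],[[0,0,0],[0,0,0],0]]'
python3 -c "
from m import *
st=readout.read_state();p=np.array(st['position']);R=np.array(st['eef_rot']);print(p,R[:,2],st['finger_gap'],st['contact_force'],st['qpos'])
for c in('scene','top'):
  t=snap(c,c+'4.png');P=cloud(t)
  Q=(P-p)@R
  k=(abs(Q[...,0])<.05)&(abs(Q[...,1])<.1)&(Q[...,2]>-.16)&(Q[...,2]<.03)&(P[...,2]>.06)&(t['img'].max(2)<100)
  q=Q[k]*1000
  for z in range(-160,20,10):
    m=(q[:,2]>=z)&(q[:,2]<z+10)
    if m.any():print(z,m.sum(),'x',q[m,0].min().round(),q[m,0].max().round(),'y',q[m,1].min().round(),q[m,1].max().round())
"
```

```text
time: 5.1
position: [0.461, 0.3231, 0.0667]
eef_rot: [[-0.996, -0.082, 0.017], [-0.082, 0.997, 0.012], [-0.018, 0.011, -1.0]]
contact_force: [-0.1, 0.1, 0.0]
finger_gap: 0.371
[0.461  0.3231 0.0667] [ 0.017   0.0123 -0.9998] 0.3705932312228345 [-0.0868  0.083   0.0354] [ 29.4866   1.2187 112.5613   0.1498  65.0261 -65.2665]
-160 491 x -35.0 31.0 y -92.0 88.0
-150 224 x -35.0 30.0 y -94.0 86.0
-140 202 x -36.0 33.0 y -92.0 86.0
-130 254 x -36.0 31.0 y -86.0 80.0
-120 167 x -35.0 30.0 y -85.0 80.0
-110 7 x -28.0 1.0 y -26.0 74.0
-100 17 x -12.0 -9.0 y -33.0 26.0
-90 23 x -12.0 -6.0 y -33.0 24.0
-80 32 x -13.0 5.0 y -32.0 26.0
-70 55 x -13.0 10.0 y -30.0 24.0
-60 52 x -13.0 12.0 y -30.0 21.0
-50 49 x -12.0 11.0 y -28.0 22.0
-40 42 x -11.0 10.0 y -26.0 21.0
-10 32 x -50.0 -43.0 y -61.0 -6.0
0 3 x -50.0 -49.0 y -91.0 -59.0
-160 208 x -32.0 35.0 y -90.0 -45.0
-150 309 x -33.0 36.0 y -91.0 -49.0
-140 14 x -32.0 34.0 y -90.0 -38.0
-130 29 x -32.0 35.0 y -57.0 -37.0
-120 1 x 36.0 36.0 y -82.0 -82.0
-10 17 x -50.0 -43.0 y -69.0 -8.0
0 14 x -49.0 -45.0 y -66.0 -11.0
```

The readout and the picture disagree. In both cameras the gripper body and fingertips sit about 31 mm further back along the tool axis than the reported TCP. The fingers therefore closed above the bar, and nothing was moved. From here I'll allow for the 31 mm: true tip z = reported z + 0.031. I'll also correct the small tilt.

```bash
python3 -m creep '[[[0,0.001,0],[0.011,0.018,0],0],[[0,0,0],[0,0,0],0],[[0,0,0],[0,0,0],0],[[0,0,0],[0,0,0],0],[[0,0,0.002],[0,0,0],0],[[0,0,0.03],[0,0,0],0],[[0,0,0.03],[0,0,0],0],[[0,0,0.014],[0,0,0],0]]'
python3 -c "
from m import *
togo([.462,.325,-.007],94.7)"
```

```text
time: 6.2
position: [0.4613, 0.3244, -0.0115]
eef_rot: [[-0.997, -0.082, -0.0], [-0.082, 0.997, -0.0], [0.0, -0.0, -1.0]]
contact_force: [-0.2, 0.3, -0.2]
finger_gap: 0.998
t 6.2 pos [ 0.4613  0.3244 -0.0115] yaw 94.6922960985184 zax [-0.0002 -0.0004 -1.    ] F [-0.1724  0.2703 -0.2267] gap 0.9981119945501411
shift [-0.0008  0.0006 -0.0045] turn tool z -0.00013445844610327938
```

```bash
python3 -m creep '[[[0,0,0],[0,0,0],1],[[0,0,0],[0,0,0],1],[[0,0,0],[0,0,0],1],[[0,0,0],[0,0,0],1],[[0,0,0],[0,0,0],1],[[0,0,0],[0,0,0],1],[[0,0,0],[0,0,0],1],[[0,0,0],[0,0,0],1],[[0,0,0],[0,0,0],1],[[0,0,0],[0,0,0],1]]'
```

```text
time: 7.45
position: [0.4632, 0.324, -0.0085]
eef_rot: [[-0.997, -0.083, 0.003], [-0.083, 0.997, -0.001], [-0.003, -0.002, -1.0]]
contact_force: [-0.6, 0.9, 0.6]
finger_gap: 0.14
```

Gripped: the gap of 0.14 is about 13 mm. Now I'll start the arc.

```bash
python3 -m creep '[[[0,-0.0014,-0.017],[0,0,0],1],[[0,-0.004,-0.0168],[0,0,0],1],[[0,-0.0066,-0.0159],[0,0,0],1],[[0,-0.009,-0.0148],[0,0,0],1]]'
cat >> h.py <<'E'
def arc(c=(.4632+.009,.324-.1096),z0=-.0085,yaw=94.7):
    s=readout.read_state();q=np.array(s['position']);R=np.array(s['eef_rot'])
    o=np.array([np.cos(np.radians(yaw)),np.sin(np.radians(yaw))])
    r=(q[:2]-c)@o;h=q[2]-z0;print('rho',np.hypot(r,h),'theta',np.degrees(np.arctan2(h,r)),'along',(q[:2]-c)@[o[1],-o[0]],'z',R[:,2],'F',s['contact_force'],'gap',s['finger_gap'],s['time'])
    d=np.array([-R[1,1]*0,0,0])
    th=np.arctan2(h,r)
    for k in range(1,21):
        a=th+np.radians(9)*k
        if a>np.pi+.15:break
        print(k,np.round([.11*np.cos(a)-(r if k==1 else .11*np.cos(a-np.radians(9))),-(.11*np.sin(a)-(h if k==1 else .11*np.sin(a-np.radians(9))))],4),end=' ')
E
python3 -c "
from m import *
arc()"
```

```text
time: 7.95
position: [0.4646, 0.3093, 0.0512]
eef_rot: [[-0.997, -0.08, 0.007], [-0.08, 0.997, 0.015], [-0.008, 0.015, -1.0]]
contact_force: [4.2, 9.6, -8.2]
finger_gap: 0.14
rho 0.11236339758221506 theta 32.114014765950046 along 0.00024038141359168305 z [ 0.0068  0.0152 -0.9999] F [ 4.2139  9.6134 -8.1892] gap 0.13985325870920676 7.95
1 [-0.0123 -0.0126] 2 [-0.0123 -0.0121] 3 [-0.0141 -0.01  ] 4 [-0.0155 -0.0077] 5 [-0.0165 -0.0052] 6 [-0.0171 -0.0025] 7 [-0.0173  0.0002] 8 [-0.017   0.0029] 9 [-0.0164  0.0055] 10 [-0.0153  0.008 ] 11 [-0.0139  0.0103] 12 [-0.0121  0.0123] 13 [-0.01    0.0141] 14 [-0.0077  0.0155] 15 [-0.0052  0.0165] 16 [-0.0025  0.0171] 17 [0.0002 0.0173]
```

Working well. On to about 100°.

```bash
python3 -m creep '[[[0,-0.0123,-0.0125],[0.004,0,0],1],[[0,-0.0123,-0.012],[0.004,0,0],1],[[0,-0.014,-0.01],[0.004,0,0],1],[[0,-0.0155,-0.0077],[0,0,0],1],[[0,-0.0165,-0.0052],[0,0,0],1]]'
python3 -c "
from m import *
arc()"
```

```text
time: 8.57
position: [0.4697, 0.2564, 0.1014]
eef_rot: [[-0.997, -0.077, 0.013], [-0.076, 0.996, 0.047], [-0.017, 0.046, -0.999]]
contact_force: [-3.4, 12.8, 4.2]
finger_gap: 0.137
rho 0.11771916394537606 theta 69.05210693003062 along 0.0009188304472192987 z [ 0.013   0.0475 -0.9988] F [-3.3585 12.7867  4.1935] gap 0.1369542997740684 8.575
1 [-0.0193  0.0023] 2 [-0.0171 -0.0022] 3 [-0.0173  0.0005] 4 [-0.017   0.0032] 5 [-0.0163  0.0058] 6 [-0.0152  0.0083] 7 [-0.0137  0.0105] 8 [-0.0119  0.0125] 9 [-0.0098  0.0142] 10 [-0.0074  0.0156] 11 [-0.0049  0.0166] 12 [-0.0022  0.0171] 13 [0.0005 0.0173]
```

```bash
python3 -m creep '[[[0,-0.019,0],[0.015,0.004,0],1],[[0,-0.0175,-0.001],[0.015,0.004,0],1],[[0,-0.0173,0.0005],[0.015,0.004,0],1],[[0,-0.017,0.003],[0.005,0,0],1]]'
python3 -c "
from m import *
arc()"
```

```text
time: 9.07
position: [0.4743, 0.2015, 0.1082]
eef_rot: [[-0.997, -0.077, 0.006], [-0.076, 0.997, 0.033], [-0.008, 0.032, -0.999]]
contact_force: [-4.1, 6.7, 4.7]
finger_gap: 0.14
rho 0.1174134777380324 theta 96.38566258077275 along 0.0010030731825575925 z [ 0.0058  0.033  -0.9994] F [-4.0834  6.6934  4.7266] gap 0.14044015675208188 9.075
1 [-0.0161  0.0106] 2 [-0.0162  0.0059] 3 [-0.0151  0.0083] 4 [-0.0136  0.0106] 5 [-0.0118  0.0126] 6 [-0.0097  0.0143] 7 [-0.0073  0.0156] 8 [-0.0048  0.0166] 9 [-0.0021  0.0171] 10 [0.0006 0.0173]
```

```bash
python3 -m creep '[[[0,-0.016,0.007],[0.012,0,0],1],[[0,-0.0162,0.006],[0.012,0,0],1],[[0,-0.0151,0.0083],[0.01,0,0],1],[[0,-0.0136,0.0106],[0,0,0],1],[[0,-0.0118,0.0126],[0,0,0],1]]'
python3 -c "
from m import *
arc()"
```

```text
time: 9.7
position: [0.4799, 0.1359, 0.0715]
eef_rot: [[-0.997, -0.077, 0.009], [-0.077, 0.997, 0.015], [-0.01, 0.015, -1.0]]
contact_force: [-3.1, -0.1, 5.4]
finger_gap: 0.141
rho 0.1123709017870954 theta 134.58312085097626 along 0.001251951177591696 z [ 0.0087  0.0154 -0.9998] F [-3.0935 -0.0933  5.3867] gap 0.1407724273830683 9.7
1 [-0.0096  0.0147] 2 [-0.0091  0.0147] 3 [-0.0067  0.0159] 4 [-0.0042  0.0168] 5 [-0.0015  0.0172] 6 [0.0012 0.0172]
```

```bash
python3 -m creep '[[[0,-0.0096,0.0147],[0.005,0,0],1],[[0,-0.009,0.0147],[0.005,0,0],1],[[0,-0.0067,0.0155],[0,0,0],1],[[0,-0.004,0.0165],[0,0,0],1],[[0,-0.001,0.012],[0,0,0],1],[[0,0,0.005],[0,0,0],1]]'
python3 -c "
from m import *
arc()"
```

```text
time: 10.45
position: [0.4823, 0.1052, -0.0082]
eef_rot: [[-0.997, -0.077, 0.007], [-0.077, 0.997, 0.006], [-0.007, 0.006, -1.0]]
contact_force: [-13.2, -1.2, 33.9]
finger_gap: 0.138
rho 0.10964033442394057 theta 179.86914883441057 along 0.0011178563751898171 z [ 0.007   0.0064 -1.    ] F [-13.2228  -1.1983  33.9094] gap 0.13750548062974102 10.45
```

The cradle is at its stop. Release and lift.

```bash
python3 -m creep '[[[0,0,-0.0025],[0,0,0],1],[[0,0,-0.001],[0,0,0],0],[[0,0,0],[0,0,0],0],[[0,0,0],[0,0,0],0],[[0,0,0],[0,0,0],0],[[0,0,0],[0,0,0],0],[[0,0,0],[0,0,0],0],[[0,0,-0.04],[0,0,0],0],[[0,0,-0.05],[0,0,0],0],[[0.05,0,-0.04],[0,0,0],0],[[0.06,0,0],[0,0,0],0],[[0.06,0,0],[0,0,0],0]]'
python3 - <<'E'
from m import *
np.set_printoptions(precision=3,suppress=True)
st=readout.read_state();print(st['position'])
ims=[]
for c in('top','scene'):
    s=snap(c);P=cloud(s);I=s['img'].astype(int)
    for n in('cradle_handle','dish_base','dish_lid'):
        for d in finder.pinpoint(c,n)[:2]: print(c,n,round(d['score'],2),np.round(d['at']),xyz(s,*d['at']))
    k=(P[...,0]>.5)&(P[...,0]<.66)&(P[...,1]>.06)&(P[...,1]<.18)&(P[...,2]>.045)&(P[...,2]<.09)
    rect(P[k],'cradle all');rect(P[k&(I.min(2)>190)],'white');
    m=k&((I[...,0]-I[...,2])>25)
    if m.any():rect(P[m],'clay')
    im=I[110:220,190:330] if c=='top' else I[150:290,310:480]
    ims.append(cv2.resize(im.astype(np.uint8),(400,int(400*im.shape[0]/im.shape[1])),interpolation=2))
h=np.zeros((400,800,3),np.uint8)
for i,a in enumerate(ims):h[:a.shape[0],400*i:400*i+400]=a
cv2.imwrite('pics/z5.png',h[:,:,::-1])
E
```

```text
time: 11.95
position: [0.3128, 0.0914, 0.1274]
eef_rot: [[-0.997, -0.076, 0.008], [-0.076, 0.997, 0.006], [-0.008, 0.005, -1.0]]
contact_force: [-0.6, 0.9, 1.0]
finger_gap: 1.0
[0.313 0.091 0.127]
top dish_base 0.74 [244. 228.] [0.347 0.271 0.005]
top dish_base 0.65 [172. 161.] [0.546 0.457 0.006]
cradle all 1170 c [0.572 0.137] wh [0.085 0.14 ] ang -0.08416365 z 0.06214102085446671
white 812 c [0.581 0.141] wh [0.117 0.086] ang 4.909815 z 0.0616477700189183
clay 112 c [0.581 0.142] wh [0.076 0.063] ang 5.388555 z 0.06073796419552857
scene cradle_handle 0.88 [208. 342.] [0.502 0.101 0.045]
scene dish_base 0.9 [163. 344.] [0.346 0.266 0.009]
scene dish_base 0.67 [164. 438.] [0.536 0.46  0.008]
scene dish_lid 0.81 [226. 375.] [0.6   0.107 0.056]
cradle all 1459 c [0.573 0.135] wh [0.088 0.145] ang -0.43125108 z 0.06291281003769367
white 794 c [0.582 0.136] wh [0.116 0.075] ang 5.494682 z 0.06365368549405154
clay 181 c [0.559 0.131] wh [0.122 0.063] ang 12.988874 z 0.06253501380273996
```

View pics/z5.png

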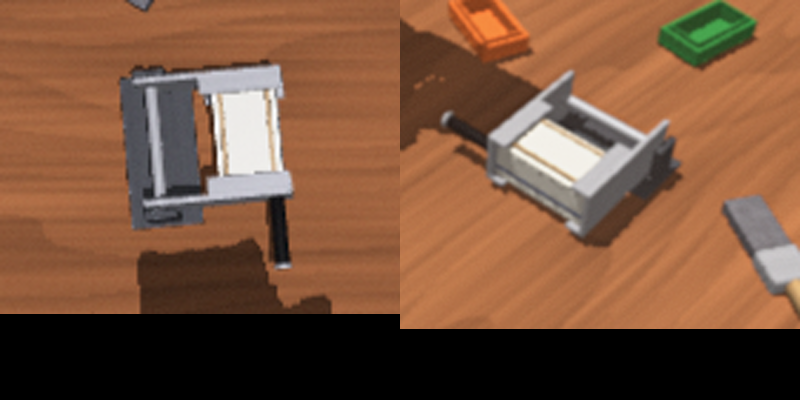

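The cradle is over and the dish lies foot up between the lips, at about (247,133) in the left crop. The mouth faces -y. Next I'll move above the dish.

```bash
python3 -c "
from m import *
togo([.580,.137,.10],94.7)
s=snap('top');P=cloud(s);I=s['img'].astype(int)
# profile of white foot along y at middle
o=np.array([np.cos(np.radians(94.7)),np.sin(np.radians(94.7))])
Q=P[...,:2]-[.58,.135]
u=Q@np.array([o[1],-o[0]]);v=Q@o
k=(abs(u)<.03)&(abs(v)<.06)&(P[...,2]>.045)&(P[...,2]<.09)
print('v ext',np.percentile(v[k],[1,50,99]),'z',np.percentile(P[...,2][k],[5,50,95]))
k=(abs(v)<.02)&(abs(u)<.09)&(P[...,2]>.045)&(P[...,2]<.09)
print('u ext',np.percentile(u[k],[1,50,99]))
k=k&(I.min(2)>215);print('white u',np.percentile(u[k],[1,50,99]))
"
```

```text
t 12.35 pos [0.3146 0.0915 0.1265] yaw 94.36443610668276 zax [ 0.005   0.0056 -1.    ] F [-0.6007 -0.5457 -0.1335] gap 1.0005402780551653
shift [-0.268   0.025   0.0281] turn tool z -0.005856694789196886
v ext [-0.0303 -0.0008  0.0291] z [0.056  0.0601 0.0643]
u ext [-0.0598 -0.0001  0.0589]
white u [-0.0353  0.001   0.038 ]
```

```bash
python3 -m creep '[[[-0.045,0.0042,0],[0,0.001,-0.001],0],[[-0.045,0.0042,0],[0,0.001,-0.001],0],[[-0.045,0.0042,0],[0,0.001,-0.001],0],[[-0.045,0.0042,0],[0,0.001,-0.001],0],[[-0.045,0.0042,0],[0,0.001,-0.001],0],[[-0.035,0.0042,0],[0,0,0],0],[[0,0,0.02],[0,0,0],0],[[0,0,0],[0,0,0],0]]'
python3 -c "
from m import *
togo([.580,.1365,-.011],94.7)
s=snap('scene');P=cloud(s)
st=readout.read_state();p=np.array(st['position']);R=np.array(st['eef_rot']);Q=(P-p)@R*1000
k=(abs(Q[...,0])<40)&(abs(Q[...,1])<100)&(Q[...,2]>-130)&(Q[...,2]<0)&(P[...,2]>.09)&(s['img'].max(2)<100)
q=Q[k]
for z in range(-130,0,8):
    m=(q[:,2]>=z)&(q[:,2]<z+8)
    if m.any():print(z,m.sum(),'x',q[m,0].min().round(),q[m,0].max().round(),'y',q[m,1].min().round(),q[m,1].max().round())
"
```

```text
time: 13.4
position: [0.5835, 0.1382, 0.0932]
eef_rot: [[-0.997, -0.08, -0.02], [-0.08, 0.997, 0.002], [0.02, 0.004, -1.0]]
contact_force: [-1.0, 0.1, 0.1]
finger_gap: 0.999
t 13.4 pos [0.5835 0.1382 0.0932] yaw 94.57443543237422 zax [-0.0204  0.0022 -0.9998] F [-0.9688  0.0781  0.0689] gap 0.9986855274927178
shift [ 0.0015 -0.0018  0.1042] turn tool z -0.002191515128913063
-130 246 x -35.0 35.0 y -87.0 81.0
-122 178 x -35.0 35.0 y -85.0 81.0
-114 113 x -35.0 34.0 y -85.0 81.0
-106 12 x -9.0 1.0 y 47.0 49.0
-98 10 x -5.0 5.0 y 46.0 49.0
-90 28 x -11.0 10.0 y -61.0 58.0
-82 44 x -11.0 11.0 y -61.0 55.0
-74 52 x -11.0 11.0 y -61.0 54.0
-66 55 x -11.0 10.0 y -60.0 53.0
-58 58 x -12.0 12.0 y -58.0 54.0
-50 55 x -11.0 10.0 y -57.0 53.0
-42 41 x -11.0 11.0 y -56.0 50.0
-34 22 x -10.0 11.0 y -54.0 50.0
```

```bash
python3 -m creep '[[[0.001,-0.001,0.02],[0.002,-0.02,0],0],[[0,0,0.03],[0,0,0],0],[[0,0,0.03],[0,0,0],0],[[0,0,0.018],[0,0,0],0]]'
python3 -c "
from m import *
togo([.580,.1365,-.011],94.7)"
```

```text
time: 13.95
position: [0.5835, 0.1374, -0.002]
eef_rot: [[-0.997, -0.08, 0.009], [-0.08, 0.997, 0.003], [-0.009, 0.002, -1.0]]
contact_force: [0.5, -0.1, 0.6]
finger_gap: 1.0
t 13.95 pos [ 0.5835  0.1374 -0.002 ] yaw 94.58187251254131 zax [ 0.0089  0.0029 -1.    ] F [ 0.5337 -0.1283  0.5521] gap 1.0003372038455476
shift [ 0.0037 -0.0006  0.009 ] turn tool z -0.002061713593262507
```

```bash
python3 -m creep '[[[0.0035,-0.0005,0.009],[0,0.008,0],0],[[0,0,0],[0,0,0],1],[[0,0,0],[0,0,0],1],[[0,0,0],[0,0,0],1],[[0,0,0],[0,0,0],1],[[0,0,0.0005],[0,0,0],1],[[0,0,0.0005],[0,0,0],1],[[0,0,0.0005],[0,0,0],1]]'
python3 -c "
from m import *
togo([.580,.1365,-.011],94.7)"
```

```text
time: 14.95
position: [0.5812, 0.135, -0.0091]
eef_rot: [[-0.997, -0.081, 0.003], [-0.081, 0.997, -0.001], [-0.003, -0.001, -1.0]]
contact_force: [-3.4, -2.1, 4.6]
finger_gap: 0.63
t 14.95 pos [ 0.5812  0.135  -0.0091] yaw 94.6638135587533 zax [ 0.0031 -0.0009 -1.    ] F [-3.4004 -2.1365  4.6228] gap 0.6296303767614454
shift [0.0011 0.0016 0.0019] turn tool z -0.0006315725443343716
```

Gripped at about 60 mm. I'll draw it out of the mouth, level.

```bash
python3 -m creep '[[[0,-0.004,0],[0,0,0],1],[[0,-0.008,0],[0,0,0],1],[[0,-0.008,0],[0,0,0],1],[[0,-0.008,0],[0,0,0],1]]'
python3 -c "
from m import *
togo([.580+.0066,.1365-.08,-.009],94.7)"
```

```text
time: 15.45
position: [0.5843, 0.1077, -0.009]
eef_rot: [[-0.997, -0.081, 0.005], [-0.081, 0.997, 0.002], [-0.005, 0.002, -1.0]]
contact_force: [-0.9, 1.8, 1.5]
finger_gap: 0.631
t 15.45 pos [ 0.5843  0.1077 -0.009 ] yaw 94.66147885334253 zax [ 0.0051  0.0025 -1.    ] F [-0.935   1.8117  1.5491] gap 0.6309430277123321
shift [ 0.0019 -0.0512 -0.0002] turn tool z -0.0006723208408165137
```

```bash
python3 -m creep '[[[0.0006,-0.009,0],[0,0,0],1],[[0,-0.009,0],[0,0,0],1],[[0,-0.009,0],[0,0,0],1],[[0,-0.009,0],[0,0,0],1],[[0,-0.009,0],[0,0,0],1],[[0,-0.009,0],[0,0,0],1],[[0,-0.009,0],[0,0,0],1],[[0,-0.006,0],[0,0,0],1],[[0,0,0],[0,0,0],1]]'
python3 - <<'E'
from m import *
togo([.5165,-.197,.06],85.5)
ims=[]
for c in('top','scene'):
    s=snap(c);I=s['img']
    im=I[110:220,210:350] if c=='top' else I[150:290,280:450]
    ims.append(cv2.resize(im,(400,int(400*im.shape[0]/im.shape[1])),interpolation=2))
h=np.zeros((330,800,3),np.uint8)
for i,a in enumerate(ims):h[:a.shape[0],400*i:400*i+400]=a
cv2.imwrite('pics/z6.png',h[:,:,::-1])
E
```

```text
time: 16.58
position: [0.5868, 0.0314, -0.0125]
eef_rot: [[-0.997, -0.08, -0.0], [-0.08, 0.997, 0.0], [0.0, 0.0, -1.0]]
contact_force: [-0.9, -0.3, -3.8]
finger_gap: 0.631
t 16.575 pos [ 0.5868  0.0314 -0.0125] yaw 94.5737997438578 zax [-0.0004  0.0003 -1.    ] F [-0.8659 -0.2986 -3.8048] gap 0.630591314616942
shift [ 0.0883 -0.222  -0.0726] turn tool z 0.1583676811969368
```

View pics/z6.png

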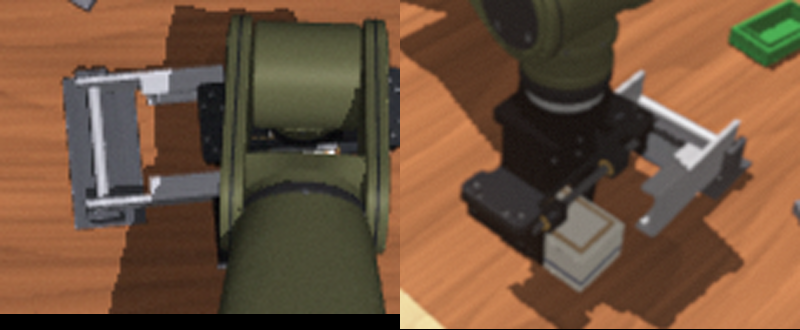

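The dish is out of the mouth and shut: the joint line shows at (590,265) in the right crop. Lift, then carry to the stack.

```bash
python3 -m creep '[[[0,0,-0.01],[0,0,0],1],[[0,0,-0.02],[0,0,0],1],[[0,0,-0.025],[0,0,0],1],[[0,0,-0.025],[0,0,0],1],[[0,0,-0.02],[0,0,0],1],[[0.01,-0.015,0],[0,0,0],1],[[0.01,-0.025,0],[0,0,0],1],[[0.01,-0.03,0],[0,0,0],1],[[0.01,-0.03,0],[0,0,0],1],[[0.01,-0.03,0],[0,0,0],1],[[0.01,-0.03,0],[0,0,0],1],[[0.01,-0.025,0],[0,0,0],1],[[0.01,-0.02,0],[0,0,0],1],[[0.005,-0.01,0],[0,0,0],1],[[0,0,0],[0,0,0.05],1],[[0,0,0],[0,0,0.05],1],[[0,0,0],[0,0,0.05],1],[[0,0,0],[0,0,0],1]]'
python3 - <<'E'
from m import *
togo([.5165,-.197,.075],85.3)
E
```

```text
time: 18.92
position: [0.5081, -0.1992, 0.0945]
eef_rot: [[-0.997, 0.072, -0.002], [0.072, 0.997, 0.001], [0.002, 0.0, -1.0]]
contact_force: [0.8, -1.0, -3.6]
finger_gap: 0.632
t 18.925 pos [ 0.5081 -0.1992  0.0945] yaw 85.86256024452902 zax [-0.0023  0.0007 -1.    ] F [ 0.7844 -0.9584 -3.6426] gap 0.6315958834704919
shift [-0.0083  0.0028  0.0195] turn tool z 0.009818528507855888
```

```bash
python3 -m creep '[[[-0.009,0.0035,0.01],[0,0,0.01],1],[[0,0,0.01],[0,0,0],1],[[0,0,0],[0,0,0],1]]'
python3 - <<'E'
from m import *
togo([.5175,-.197,.038],85.3)
s=snap('scene');P=cloud(s);I=s['img'].astype(int)
t=np.radians(-4.6);e=np.array([np.cos(t),np.sin(t)]);n=np.array([-e[1],e[0]])
Q=P[...,:2]-[.5175,-.197];u=Q@e;v=Q@n;z=P[...,2]
w=(I.min(2)>90)&(I.max(2)-I.min(2)<60)&(abs(u)<.09)&(abs(v)<.07)
for a in np.arange(.016,.17,.008):
    k=w&(z>=a)&(z<a+.008)
    if k.sum()>5: print(round(a,3),k.sum(),'u',np.percentile(u[k],[2,98]),'v',np.percentile(v[k],[2,98]))
im=I[190:340,160:340].astype(np.uint8)
cv2.imwrite('pics/z7.png',cv2.resize(im,(720,600),interpolation=2)[:,:,::-1])
E
```

```text
time: 19.3
position: [0.5172, -0.1956, 0.0722]
eef_rot: [[-0.997, 0.081, -0.004], [0.081, 0.997, 0.002], [0.004, 0.001, -1.0]]
contact_force: [0.1, 0.7, -4.3]
finger_gap: 0.63
t 19.3 pos [ 0.5172 -0.1956  0.0722] yaw 85.36333376636651 zax [-0.0036  0.0015 -1.    ] F [ 0.0692  0.7304 -4.3182] gap 0.6296466458421486
shift [-0.0005 -0.0015  0.0342] turn tool z 0.0011053827507844743
0.016 92 u [-0.0419  0.0546] v [-0.0305  0.0306]
0.024 91 u [-0.0332  0.0534] v [-0.0307  0.029 ]
0.032 100 u [-0.0421  0.0532] v [-0.0305  0.0275]
0.04 94 u [-0.0433  0.0538] v [-0.0305  0.0272]
0.048 104 u [-0.0358  0.0534] v [-0.0305  0.0275]
0.056 419 u [-0.0343  0.0529] v [-0.0303  0.0282]
0.096 89 u [0.0107 0.0532] v [-0.0303  0.028 ]
0.104 74 u [0.0116 0.0534] v [-0.0335  0.0284]
0.112 110 u [0.0111 0.0537] v [-0.0353  0.0286]
0.12 107 u [0.012  0.0539] v [-0.0354  0.0288]
0.128 110 u [0.0138 0.0536] v [-0.0301  0.026 ]
0.136 781 u [-0.0338  0.0533] v [-0.0294  0.0291]
0.144 244 u [-0.0354  0.044 ] v [-0.0209  0.021 ]
```

View pics/z7.png

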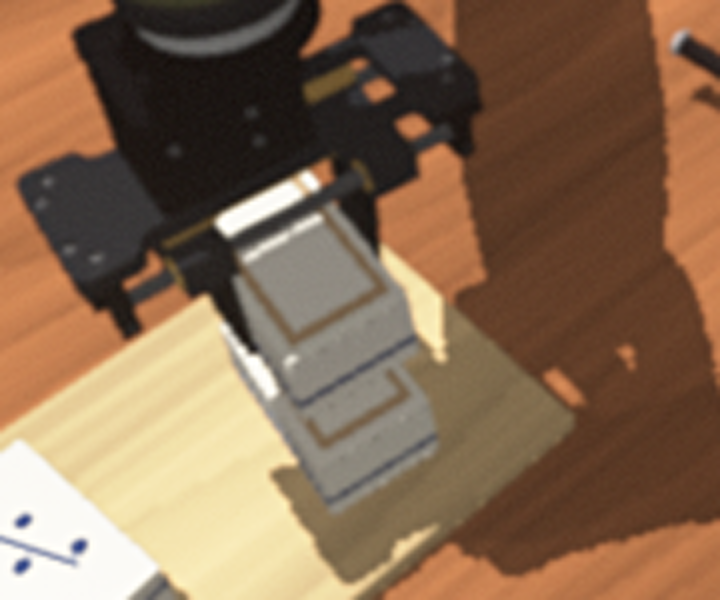

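Held dish and stack edges agree within about 1 mm, with roughly 34 mm of gap between them. The picture shows the shut dish squarely above the foot-up one. Descend.

```bash
python3 -m creep '[[[0,0,0.01],[0,0,0],1],[[0,0,0.009],[0,0,0],1],[[0,0,0.006],[0,0,0],1],[[0,0,0.003],[0,0,0],1],[[0,0,0.001],[0,0,0],1]]'
python3 - <<'E'
from m import *
togo([.5172,-.1956,.0385],85.3)
s=snap('scene');P=cloud(s);I=s['img'].astype(int)
t=np.radians(-4.6);e=np.array([np.cos(t),np.sin(t)]);n=np.array([-e[1],e[0]])
Q=P[...,:2]-[.5175,-.197];u=Q@e;v=Q@n;z=P[...,2]
w=(I.min(2)>90)&(I.max(2)-I.min(2)<60)&(v>-.03)&(v<.03)&(u>.04)&(u<.062)
print(np.unique(np.round(z[w],3),return_counts=True))
E
```

```text
time: 19.98
position: [0.5175, -0.1959, 0.0418]
eef_rot: [[-0.997, 0.081, -0.003], [0.081, 0.997, 0.001], [0.003, 0.001, -1.0]]
contact_force: [-0.1, 0.4, -3.0]
finger_gap: 0.629
t 19.975 pos [ 0.5175 -0.1959  0.0418] yaw 85.36169409095424 zax [-0.0026  0.001  -1.    ] F [-0.11    0.3784 -2.9896] gap 0.6287620942112688
shift [0.0004 0.0002 0.0033] turn tool z 0.001076765016176475
(array([0.012, 0.013, 0.014, 0.015, 0.016, 0.017, 0.018, 0.019, 0.02 ,
       0.021, 0.022, 0.023, 0.024, 0.025, 0.026, 0.027, 0.028, 0.029,
       0.03 , 0.031, 0.032, 0.033, 0.034, 0.035, 0.036, 0.037, 0.038,
       0.039, 0.04 , 0.041, 0.042, 0.043, 0.044, 0.045, 0.046, 0.047,
       0.048, 0.049, 0.05 , 0.051, 0.052, 0.053, 0.054, 0.055, 0.056,
       0.057, 0.058, 0.059, 0.06 , 0.061, 0.066, 0.067, 0.068, 0.069,
       0.07 , 0.071, 0.072, 0.073, 0.074, 0.075, 0.076, 0.077, 0.078,
       0.079, 0.08 , 0.081, 0.082, 0.083, 0.084, 0.085, 0.086, 0.087,
       0.088, 0.089, 0.09 , 0.091, 0.092, 0.093, 0.094, 0.095, 0.096,
       0.097, 0.098, 0.099, 0.1  , 0.101, 0.102, 0.103, 0.104, 0.105,
       0.106, 0.107, 0.108, 0.109, 0.11 , 0.111, 0.112, 0.113, 0.114,
       0.115]), array([ 1,  7, 11, 15,  8,  8,  7,  8,  7,  8, 11,  5,  8,  7,  8,  3, 11,
        7,  7,  8, 11, 11,  6, 14,  7,  9,  8, 10, 10,  9,  6, 11,  7, 10,
        8,  7, 12, 13,  8,  6,  7, 15,  8, 10, 10, 10, 22, 27, 26,  7,  1,
        6,  7, 11, 11, 11, 10,  6,  8, 13, 10,  3,  7,  6,  7, 15, 14,  8,
       11,  9,  8, 12, 11, 12, 13,  8,  9, 13, 13, 10, 12,  6, 10,  8, 10,
       14,  9, 11, 14,  9, 13, 11, 10, 19, 39, 51, 29, 20, 18,  7]))
```

```bash
python3 -m creep '[[[0,0,0.0025],[0,0,0],1],[[0,0,0.001],[0,0,0],1],[[0,0,0.001],[0,0,0],1]]'; python3 -m creep '[[[0,0,0.0015],[0,0,0],1]]';
```

```text
time: 20.4
position: [0.5181, -0.1962, 0.0381]
eef_rot: [[-0.997, 0.081, -0.001], [0.081, 0.997, 0.0], [0.001, 0.0, -1.0]]
contact_force: [-2.7, 1.0, 1.7]
finger_gap: 0.632
time: 20.52
position: [0.5182, -0.1962, 0.038]
eef_rot: [[-0.997, 0.081, -0.002], [0.081, 0.997, 0.001], [0.002, 0.0, -1.0]]
contact_force: [-7.1, 3.4, 10.2]
finger_gap: 0.63
```

In contact at reported z 0.038, as predicted. Release gently.

```bash
python3 -m creep '[[[0,0,-0.0005],[0,0,0],1],[[0,0,0],[0,0,0],0.4],[[0,0,0],[0,0,0],0.2],[[0,0,0],[0,0,0],0],[[0,0,0],[0,0,0],0],[[0,0,0],[0,0,0],0],[[0,0,0],[0,0,0],0]]'; python3 -c "
from m import *
togo([.5172,-.1956,.0385],85.3)"
```

```text
time: 21.4
position: [0.5204, -0.1973, 0.0404]
eef_rot: [[-0.997, 0.081, 0.003], [0.081, 0.997, -0.002], [-0.003, -0.002, -1.0]]
contact_force: [-0.7, 0.6, 0.4]
finger_gap: 0.996
t 21.4 pos [ 0.5204 -0.1973  0.0404] yaw 85.36804712952363 zax [ 0.0032 -0.0019 -1.    ] F [-0.6629  0.5847  0.3996] gap 0.9955991341725627
shift [0.0033 0.0014 0.0019] turn tool z 0.0011876464567184618
```

```bash
python3 -m creep '[[[0,0,-0.02],[0,0,0],0],[[0,0,-0.03],[0,0,0],0],[[0,0,-0.04],[0,0,0],0],[[0,0,-0.04],[0,0,0],0],[[0.05,0,-0.02],[0,0,0],0],[[0.06,0,0],[0,0,0],0],[[0.06,0,0],[0,0,0],0],[[0.03,0,0],[0,0,0],0],[[0,0,0],[0,0,0],0]]'
python3 - <<'E'
from m import *
t=np.radians(-4.6);e=np.array([np.cos(t),np.sin(t)]);n=np.array([-e[1],e[0]])
s=snap('top');P=cloud(s)
k=(abs(P[...,0]-.517)<.09)&(abs(P[...,1]+.197)<.06)&(P[...,2]>.1)&(P[...,2]<.12);rect(P[k],'top: upper dish')
s=snap('scene');P=cloud(s);I=s['img'].astype(int)
k=(abs(P[...,0]-.517)<.09)&(abs(P[...,1]+.197)<.06)&(P[...,2]>.103)&(P[...,2]<.12);rect(P[k],'scene: upper dish')
p=P[k];print('plane',np.linalg.lstsq(np.c_[p[:,:2]-[.517,-.197],np.ones(len(p))],p[:,2],rcond=None)[0])
Q=P[...,:2]-[.5175,-.197];u=Q@e;v=Q@n;z=P[...,2]
w=(I.min(2)>80)&(I.max(2)-I.min(2)<60)&(abs(u)<.08)&(abs(v)<.06)
for a in(.02,.035,.05,.066,.08,.095):
    q=w&(z>=a)&(z<a+.01);print(a,q.sum(),'u',np.percentile(u[q],98),'v',np.percentile(v[q],[2,98]))
cv2.imwrite('pics/z8.png',cv2.resize(I[180:380,100:340].astype(np.uint8),(720,600),interpolation=2)[:,:,::-1])
E
```

```text
time: 22.52
position: [0.3181, -0.1821, 0.2078]
eef_rot: [[-0.997, 0.08, 0.017], [0.079, 0.997, -0.013], [-0.018, -0.011, -1.0]]
contact_force: [0.6, 0.1, 0.7]
finger_gap: 1.001
top: upper dish 947 c [ 0.5175 -0.1967] wh [0.0605 0.1039] ang -4.53774 z 0.10736510065961702
scene: upper dish 1494 c [ 0.5198 -0.1978] wh [0.0605 0.1058] ang -4.419568 z 0.10908583720737958
plane [-0.0067  0.0088  0.109 ]
0.02 113 u 0.05361637405214008 v [-0.0306  0.0276]
0.035 126 u 0.05326794954454524 v [-0.0304  0.0259]
0.05 136 u 0.0535091144244441 v [-0.0304  0.0281]
0.066 120 u 0.05488350947984409 v [-0.0308  0.0281]
0.08 146 u 0.05486665918809147 v [-0.0308  0.0281]
0.095 155 u 0.054941594059082915 v [-0.0308  0.0278]
```

View pics/z8.png

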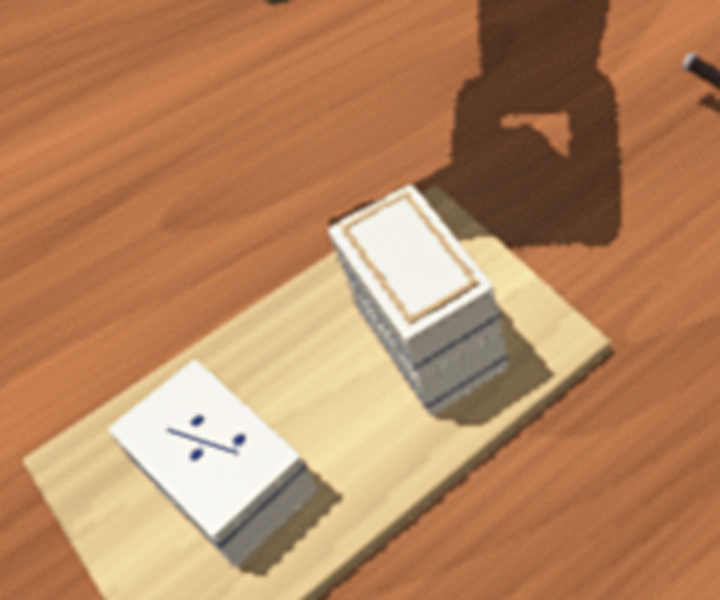

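The dish sits squarely on the foot-up dish, foot up and shut, with the stack at (415,290) in the crop. Handing in.

```bash
python3 -c "
from workcell import bot
print(bot.finish_job())"
```

```text
the job is handed in; nothing more can be done
None
```

The cradle is swung right over, and its dish, still shut and foot up, stands squarely on the dish that already lay foot up. I handed the job in after about 22.5 s of robot time. The hand-in gives no verdict.

**What I did:** I gripped the handle, swung the cradle over to its stop, and drew the dish out of the mouth level. I then carried it across, lowered it until it touched and released it gently. The green and orange look-alikes were not touched.

**Last checks:**
- **Alignment:** the upper dish's edges are within about 1.5 mm of the lower dish's, and its angle is within about 0.5°.
- **Height and level:** its top measured 107–109 mm above the table, against about 110 mm expected. It is level within about 1°.
- **Dish closed:** the picture shows both dishes shut, and the arm was clear of everything.

**What disagreed:**
- **TCP reading:** the reported TCP lay about 31 mm beyond the real fingertips along the tool axis. The first grasp therefore closed above the handle and pressed it with about 8 N, moving nothing. I found this in the depth images and allowed for it in every later move.
- **Networks:** they gave no reliable position for the dish after the swing, so I located it from the depth images instead.
- **Cradle angle:** I did not measure the final angle directly. I judged it from the handle path (about 180°), the contact at the stop (34 N at the wrist) and the picture.

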